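# Serve the big chocolate ball from the rocking-gate dispenser

## Task

With the fingertips only, gripping and lifting nothing, push the white bowl along its tray until it is fully home against the stop under the chute. Then press down the outer pad of the rocking lever whose gate holds back the bigger of the two chocolate balls, keep it down until that ball has rolled into the bowl, and let the lever come back up. The small ball must stay behind its gate; do not touch the balls, and leave the other things on the counter alone.

Things in the scene. Friction and masses are not known exactly. Their poses are not given: they have to be found in the camera images.
- dispenser: fixed wooden ball dispenser; origin on the worktop below its chute's lip, z up, -x its front, towards the robot. The tray board (top 6 mm above the worktop, x -185 to +100 mm) has two steel guide rails for the bowl at y = -68 and +68 mm (8 mm thick, top 50 mm up, x -176 to +21 mm). Highest parts (back panel at x = 94 mm, raised gate) reach about 150 mm
- chute_lip (a point): front edge of the open-topped chute, on its centre line, 74 mm above the worktop. The floor rises backwards (+x of the dispenser) at 0.22 rad; two lanes, centred 19 mm to the left (+y) and right (-y), each shut by a steel gate blade 18 mm behind the lip. Each gate is the inner end of a rocking lever lying along y, pivoted 79 mm left or right of the centre line, 115 mm up; its outer end is a press pad
- left_lever_pad (a point): centre of the top of the left lever's black press pad (36 mm along dispenser x, 30 mm along y, outer edge 0.3 rad high at rest), 122 mm from the centre line; about 133 mm above the worktop at rest. The pad goes straight down about 26 mm in full travel, tilting the other way; open space lies beneath it. This point moves with the lever
- right_lever_pad (a point): centre of the top of the right lever's black press pad (36 mm along dispenser x, 30 mm along y, outer edge 0.3 rad high at rest), 122 mm from the centre line; about 133 mm above the worktop at rest. The pad goes straight down about 26 mm in full travel, tilting the other way; open space lies beneath it. This point moves with the lever
- left_lever (a joint): left rocking lever of the dispenser, hinge angle in rad: 0 = at rest with its gate shut; grows to 0.6 (end stop) as its outer pad is pressed down, which lifts the gate over the left lane (+y side of the dispenser). From about 0.5 the big ball passes under. A spring returns it to 0; the pad needs about 2.5 N to start and 6 N at the end stop
- right_lever (a joint): right rocking lever of the dispenser, hinge angle in rad: 0 = at rest with its gate shut; grows to 0.6 (end stop) as its outer pad is pressed down, which lifts the gate over the right lane (-y side of the dispenser). From about 0.5 the big ball passes under. A spring returns it to 0; the pad needs about 2.5 N to start and 6 N at the end stop
- serving_bowl: loose white porcelain bowl, 118 mm across the rim, 53 mm high, foot about 65 mm across, 0.21 kg, standing on the tray between the rails; origin at the centre of its underside, z up. It starts 40 to 75 mm short of home and slides easily
- bowl_home (a point): where the bowl's origin is when it touches the upright stop at the back of the tray, under the chute's lip (33 mm in front of the lip, on the tray's centre line, 6 mm above the worktop)
- big_ball_center (a point): centre of the big chocolate ball, 30 mm across, in one of the two lanes behind its gate, about 97 mm above the worktop at the start; which lane changes. It rolls out by itself within half a second once the gate is fully up
- small_ball_center (a point): centre of the small chocolate ball, 18 mm across, same dark brown, in the other lane behind its gate
- mug: bystander: loose navy mug, 81 mm high; origin under it. Leave alone
- counter_bell: bystander: loose counter bell, 73 mm across, 58 mm high; origin under it. Leave alone
- teaspoon_jar: bystander: loose amber glass jar of teaspoons, 79 mm across, 137 mm high; origin under it. Leave alone
- toothpick_glass: bystander: small glass of toothpicks, 61 mm across, 72 mm high; origin under it. Leave alone

How it is judged:
By the outcome, as a careful person would: the job done as asked, in the order asked, and still so for the second after the job is handed in, with the robot touching nothing.
It also fails if it takes over 45 s, if anything falls off the work surface, if the arm or the gripper's body presses on something with over 40 N, if the wrist force passes 120 N, or if a joint passes its speed limit or range.

## Robot

A 7-joint arm with a two-finger parallel gripper is mounted at the origin on a cart in front of the work surface, level with it; the furniture and walls round the work are solid. World frame = base frame: x ahead of the robot, y to its left, z up, the work surface at z = 0. Lengths are in m, angles in rad, forces in N, time in s.
With the tool pointing down it reaches from about 0.4 to 0.85 m from the base axis. Payload 10.4 kg.
Tool frame: the origin (TCP) lies midway between the tips of the shut fingers; the grasp point (between the pads) lies 19 mm behind it; z points along the fingers, y is the direction in which the jaws open and shut (so a half turn about z gives the same grasp; the last joint's range is limited). The gripper opens to 85 mm and grips with 20 to 120 N. Pads are 22 mm wide; open, the fingers measure 114 mm over their backs; the gripper's body (76 mm by 85 mm) begins 54 mm behind the grasp point. The pads swing forward as they close: fully open they stand 13 mm farther back than shut.
Start: joints at [1.22, 0.332, -0.065, 1.46, 0.022, 1.35, -0.088], TCP at [0.201, -0.592, 0.231] pointing down, gripper open.
Joint ranges: [-2.6, 2.6], [-0.5, 2.12], [-1.47, 1.34], [0.16, 2.42], [-1.27, 4.41], [0.06, 2.06], [-2.6, 2.6]. Speed limits (rad/s): [2.22, 2.22, 2.79, 2.79, 3.14, 3.14, 3.14].

## Interface

Orientations are given as a unit quaternion [x, y, z, w].
In Python, from workcell import get_obs, camera, calibration, hand_in gives the robot as it stands.
- The arm moves only by the shell command python3 -m handwheel 'ROWS' [FORCE]. ROWS is JSON, a list of rows, each an object with "jaw": the finger opening in mm, from 0 to 85.4; "delta_pos": the shift along the tool's x, y, z scaled (see below), a list of three; "turn": the turn about the tool's z scaled (see below). In form: [{"jaw": jaw, "delta_pos": [tx, ty, tz], "turn": turn}, ...]. A call has 1 to 10 rows; each row is the pose to reach, as a shift and turn from the pose commanded when the call began, along the tool's axes at that moment, turning the shorter way round; what a row does not reach only later rows make up. The controller multiplies each number of a shift by 1 m and each number of a turn by pi rad. A row lasts 1/12 s, in which the tool goes at most 41.7 mm and 7.16 degrees, less where a joint would pass 70% of its speed; a pose out of reach is approached as far as the arm can. A call with a number of a shift or a turn outside -1 to 1 is refused whole. A call with a gripper value outside its range is refused whole. The fingers move at their own pace and stop on an object; FORCE is the grip in N (left out, the last holds). Time passes only in rows, so rows that repeat a pose let the fingers close. It gives the time, the measured TCP pose, the force and the opening at its end, in the units of the state.
- get_obs(): the state, without advancing time (a new reading comes with each control period).
- camera(name): name is "scene" or "top"; returns the picture (480x640x3 uint8, red, green, blue); there is no depth.
- calibration(name): a dict with "mtx" (3x3 intrinsics, pixels), "dist_coeffs" ([k1, k2, p1, p2, k3] as OpenCV has them; the pictures are not rectified), "rvec" (rotation vector, rad) and "tvec" (3), from world to camera coordinates, as OpenCV has them. Camera axes: x right, y down, z forward; pixel columns grow to the right and rows downward; lengths in m; the calibration is good to about 2 mm. A picture is of the moment at which its call begins. calibration takes no time and is no camera call.
- hand_in(): hands the job in, once; it reports no verdict.
The state is a dict: "clock": time; "joint_pos": joint angles; "joint_velocities": joint speeds; "tau": joint torques, N m; "position": TCP position; "ee_rot": TCP orientation; "ft_force": force on the tool from outside, world axes, zero at the start; "torque": the same for the moment, N m; "grip_width": opening from 0.0 (shut) to 1.0 (fully open).
Only numpy, scipy, OpenCV 4.12 (cv2) and the standard library are available. Lean on these libraries where they do the work, as an engineer would, in place of code of your own. Each camera call takes 0.05 s, during which the arm holds its last target.

## Working session

There is one attempt and no reset: what is moved stays moved. The work goes in short steps, Python scripts to look and compute and a shell command to move; the robot and the scene stay as the last step left them, time stands still between calls to the robot, and variables do not carry over. Pictures are saved under pics/ and viewed, and the job is handed in when it is done.

```bash
mkdir -p pics; ls; python3 - <<'E'
from workcell import *
import cv2
for n in("scene","top"):
    cv2.imwrite(f"pics/{n}0.png",camera(n)[:,:,::-1]); c=calibration(n); print(n,c)
o=get_obs(); print(o)
E
```

```text
pics
scene {'mtx': array([[536.8705063 ,   0.        , 320.52677368],
       [  0.        , 536.8705063 , 244.26574629],
       [  0.        ,   0.        ,   1.        ]]), 'dist_coeffs': array([-0.14318768,  0.        ,  0.        ,  0.        ,  0.        ]), 'rvec': array([ 0.58825111, -2.64754862,  1.1833494 ]), 'tvec': array([0.45252931, 0.26720173, 1.28985737])}
top {'mtx': array([[567.20113567,   0.        , 321.96680474],
       [  0.        , 567.20113567, 233.94644018],
       [  0.        ,   0.        ,   1.        ]]), 'dist_coeffs': array([0.04179135, 0.        , 0.        , 0.        , 0.        ]), 'rvec': array([ 2.22263983, -2.17797912,  0.09094848]), 'tvec': array([-0.08082326,  0.53926266,  1.38270648])}
{'clock': 0.1, 'joint_pos': array([ 1.22038257,  0.33280701, -0.06469027,  1.46087305,  0.02158832,
        1.34993014, -0.08851481]), 'joint_velocities': array([ 0.00203416, -0.0023759 ,  0.00162598, -0.00199479, -0.00120937,
        0.0001223 ,  0.00057807]), 'tau': array([ 6.25376415e-04, -6.26749206e+01,  4.86627908e-02, -3.92424452e+01,
        1.62820512e-02,  7.08460328e-03,  2.09032135e-05]), 'position': array([ 0.20111372, -0.59138484,  0.23058902]), 'ee_rot': array([ 9.86597672e-01,  1.63170453e-01, -1.34270361e-04, -6.47559081e-04]), 'ft_force': array([-1.02164423,  0.89466457, -0.2872067 ]), 'torque': array([0.03121092, 0.04638263, 0.03697548]), 'grip_width': 0.9993800061201563}
```

View pics/scene0.png

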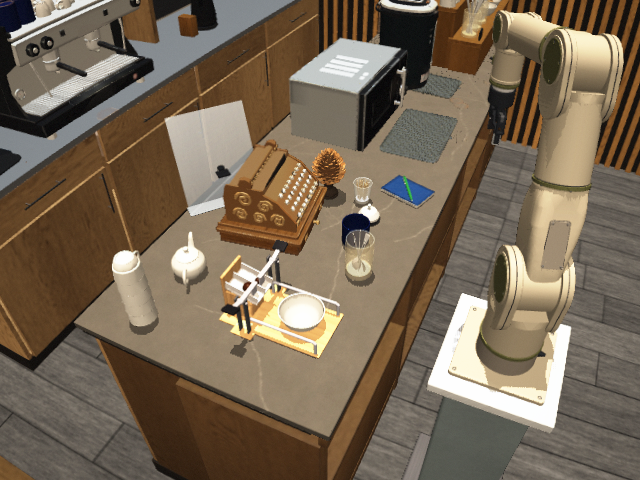

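View pics/top0.png

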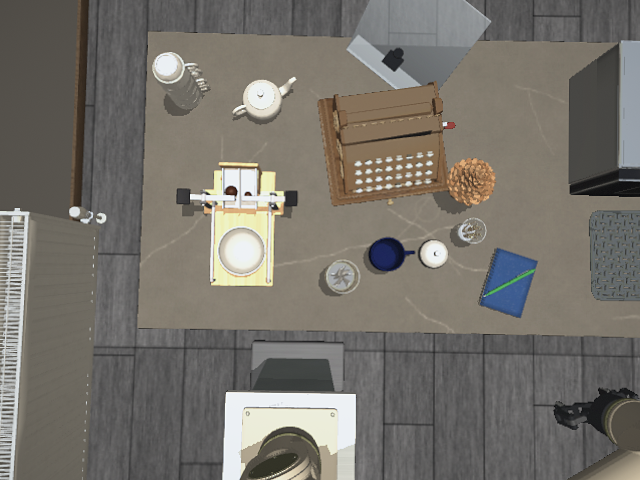

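The scene shows the dispenser at about (270,300), with the bowl on its tray. In the top view the dispenser is at (240,210), the bowl at (241,250) and the pads at (183,196) and (290,199). Next I zoom in and measure.

```bash
cat > h.py <<'E'
import numpy as np,cv2
from workcell import *
def ray(n,uv):
    c=calibration(n);R,_=cv2.Rodrigues(c['rvec'])
    p=cv2.undistortPoints(np.array([[uv]],float),c['mtx'],c['dist_coeffs'])[0,0]
    return -R.T@c['tvec'],R.T@np.array([p[0],p[1],1])
def plane(n,uv,z):
    o,d=ray(n,uv); return o+d*(z-o[2])/d[2]
def tri(a,b):
    (o1,d1),(o2,d2)=ray('scene',a),ray('top',b)
    s=np.linalg.lstsq(np.c_[d1,-d2],o2-o1,rcond=None)[0]
    p,q=o1+d1*s[0],o2+d2*s[1]; return (p+q)/2,np.linalg.norm(p-q)
def proj(n,P):
    c=calibration(n);return cv2.projectPoints(np.atleast_2d(P).astype(float),c['rvec'],c['tvec'],c['mtx'],c['dist_coeffs'])[0][:,0]
E
python3 - <<'E'
from h import *
t=cv2.imread('pics/top0.png');s=cv2.imread('pics/scene0.png')
cv2.imwrite('pics/tz0.png',cv2.resize(t[155:295,170:310],None,fx=4.2,fy=4.2,interpolation=cv2.INTER_CUBIC))
cv2.imwrite('pics/sz0.png',cv2.resize(s[235:360,210:350],None,fx=4.5,fy=4.5,interpolation=cv2.INTER_CUBIC))
# pads: black in top
g=t.max(2)
m=(g<45).astype(np.uint8); m[:185]=0;m[210:]=0;m[:,:170]=0;m[:,305:]=0
n,l,st,ce=cv2.connectedComponentsWithStats(m)
for i in range(1,n):
    if st[i,4]>40: print('pad',st[i],ce[i],plane('top',ce[i],.133))
# bowl
hsv=cv2.cvtColor(t,cv2.COLOR_BGR2HSV)
m=((hsv[...,1]<60)&(hsv[...,2]>120)).astype(np.uint8);
m[:222]=0;m[280:]=0;m[:,:216]=0;m[:,:216]=0;m[:,268:]=0
m=cv2.morphologyEx(m,cv2.MORPH_OPEN,np.ones((7,7)))
n,l,st,ce=cv2.connectedComponentsWithStats(m)
for i in range(1,n):
  if st[i,4]>300:
    print('bowl',st[i],ce[i],plane('top',ce[i],.059))
    (cx,cy),r=cv2.minEnclosingCircle(np.argwhere(l==i)[:,::-1].astype(np.float32)); print(cx,cy,r,plane('top',(cx,cy),.059),plane('top',(cx+r,cy),.059))
E
```

```text
bowl [ 216  225   50   51 2044] [240.56996086 249.8018591 ] [0.49634118 0.12408196 0.059     ]
240.45513916015625 248.09158325195312 27.281240463256836 [0.50040789 0.12447096 0.059     ] [0.50171476 0.05969131 0.059     ]
```

View pics/tz0.png

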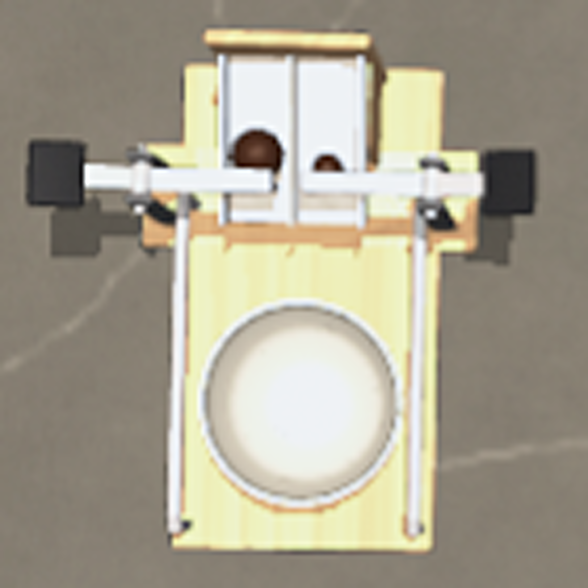

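View pics/sz0.png

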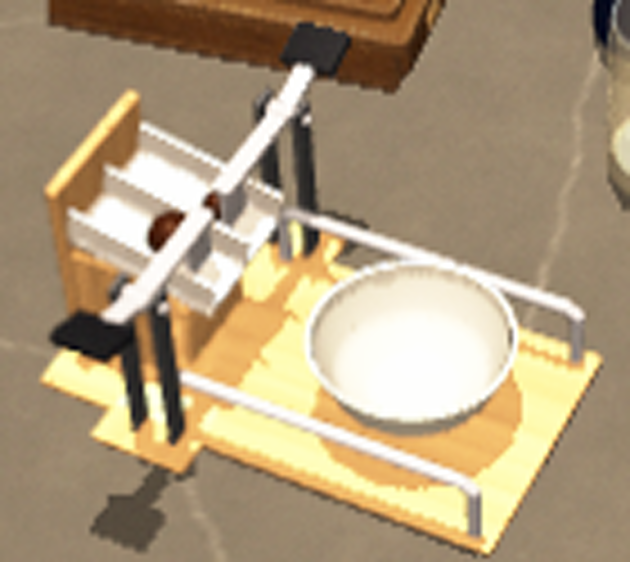

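Zoomed: the big ball is in the left (+y) lane at top (231,191), the small one in the right lane. So I press the left pad at top (183,196), scene (230,310).

```bash
python3 - <<'E'
from h import *
T=lambda x,y:(x/4.2+170-.4,y/4.2+155-.4)
S=lambda x,y:(x/4.5+210-.4,y/4.5+235-.4)
L,R=T(55,173),T(508,182)
print('padL',plane('top',L,.133),tri(S(92,337),L)); print('padR',plane('top',R,.133),tri(S(317,47),R))
l=plane('top',L,.133);r=plane('top',R,.133);d=l-r;print('len',np.linalg.norm(d),'yaw',np.arctan2(-d[0],d[1]))
m=(l+r)/2
print('bowl',plane('top',T(301,402),.059),'rimdia',plane('top',T(203,402),.059)[1]-plane('top',T(400,402),.059)[1])
for n,p,z in(('corner FL',(172,549),.006),('FR',(430,551),.006),('railL front',(175,527),.05),('railL back',(183,205),.05),('railR front',(414,530),.05),('railR back',(420,205),.05)):print(n,plane('top',T(*p),z))
print('ballL',plane('top',T(257,152),.097))
E
```

```text
padL [0.61326839 0.24831571 0.133     ] (array([0.61362854, 0.24935045, 0.12772607]), np.float64(0.0006490273534269408))
padR [0.61403507 0.0054299  0.133     ] (array([0.61396211, 0.00532073, 0.12929389]), np.float64(0.0011644057368148416))
len 0.24288701475623148 yaw 0.0031565339544482357
bowl [0.4951544  0.12239588 0.059     ] rimdia 0.11115429335766032
corner FL [0.40919498 0.20145074 0.006     ]
FR [0.41072555 0.05076884 0.006     ]
railL front [0.42307279 0.19259553 0.05      ]
railL back [0.60684805 0.19387622 0.05      ]
railR front [0.42383458 0.05729685 0.05      ]
railR back [0.60993152 0.05860948 0.05      ]
ballL [0.63203819 0.14596006 0.097     ]
```

Pads are 243 mm apart (expected 244), rail gap and front-edge positions are consistent. That puts the dispenser origin at about (0.5955, 0.126) with yaw about 0.006, home at about (0.5625, 0.126), and the bowl about 67 mm short. I travel out first, turning the tool square and setting the fingers to 45 mm so the push is centred on two tips.

```bash
python3 -m handwheel '[{"jaw":45,"delta_pos":[0.346,-0.243,-0.03],"turn":0.102},{"jaw":45,"delta_pos":[0.346,-0.243,-0.03],"turn":0.102},{"jaw":45,"delta_pos":[0.346,-0.243,-0.03],"turn":0.102},{"jaw":45,"delta_pos":[0.346,-0.243,-0.03],"turn":0.102},{"jaw":45,"delta_pos":[0.346,-0.243,-0.03],"turn":0.102},{"jaw":45,"delta_pos":[0.346,-0.243,-0.03],"turn":0.102},{"jaw":45,"delta_pos":[0.346,-0.243,-0.03],"turn":0.102},{"jaw":45,"delta_pos":[0.346,-0.243,-0.03],"turn":0.102},{"jaw":45,"delta_pos":[0.346,-0.243,-0.03],"turn":0.102},{"jaw":45,"delta_pos":[0.346,-0.243,-0.03],"turn":0.102}]'; python3 -c "
from workcell import *;print(get_obs()['joint_pos'])"
```

```text
clock: 0.93
position: [0.4463, -0.2551, 0.2608]
ee_rot: [1.0, 0.004, -0.0, 0.0]
ft_force: [1.1, -1.2, 0.1]
grip_width: 0.525
[ 0.74814266  0.09145711 -0.33729384  1.69071205  0.03117452  1.36473798
 -1.15786295]
```

```bash
python3 -m handwheel '[{"jaw":45,"delta_pos":[-0.047,-0.376,0],"turn":0},{"jaw":45,"delta_pos":[-0.047,-0.376,0],"turn":0},{"jaw":45,"delta_pos":[-0.047,-0.376,0],"turn":0},{"jaw":45,"delta_pos":[-0.047,-0.376,0],"turn":0},{"jaw":45,"delta_pos":[-0.047,-0.376,0],"turn":0},{"jaw":45,"delta_pos":[-0.047,-0.376,0],"turn":0},{"jaw":45,"delta_pos":[-0.047,-0.376,0],"turn":0},{"jaw":45,"delta_pos":[-0.047,-0.376,0],"turn":0},{"jaw":45,"delta_pos":[-0.047,-0.376,0],"turn":0},{"jaw":45,"delta_pos":[-0.047,-0.376,0],"turn":0}]'; python3 -c "
from workcell import *;print(get_obs()['joint_pos'])"
```

```text
clock: 1.77
position: [0.3942, 0.1258, 0.2611]
ee_rot: [1.0, 0.008, 0.001, -0.0]
ft_force: [-0.4, 0.1, -0.0]
grip_width: 0.526
[ 0.44172265 -0.15811609 -0.76150973  1.89150931 -0.11156989  1.36499042
 -1.84542624]
```

```bash
python3 -m handwheel '[{"jaw":45,"delta_pos":[0,0,0],"turn":0},{"jaw":45,"delta_pos":[0,0,0],"turn":0}]'; python3 - <<'E'
from h import *
t=camera('top')[:,:,::-1];s=camera('scene')[:,:,::-1]
cv2.imwrite('pics/t1.png',t);cv2.imwrite('pics/s1.png',np.hstack([cv2.resize(s[215:375,210:370],(400,400)),cv2.resize(t[150:310,160:320],(400,400))]))
print(get_obs()['position'],get_obs()['ft_force'])
E
```

```text
clock: 1.93
position: [0.3958, 0.1182, 0.2605]
ee_rot: [1.0, 0.004, -0.0, 0.0]
ft_force: [0.1, -0.4, -0.4]
grip_width: 0.528
[0.3961084  0.11722325 0.26046683] [-0.16763113 -0.23809349  0.54318599]
```

View pics/s1.png

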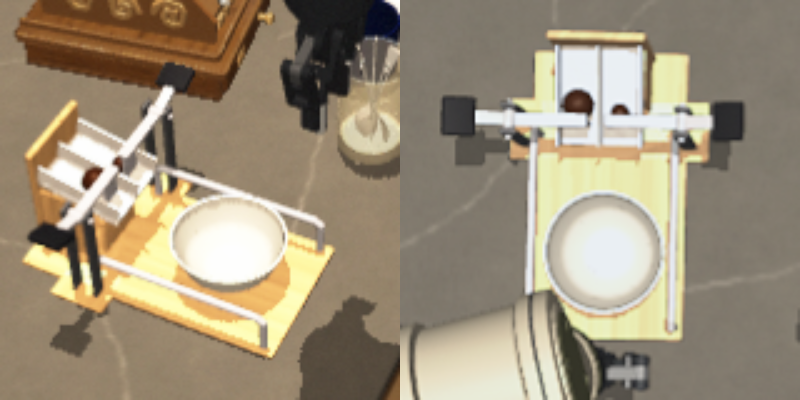

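The gripper hangs in front of the tray and the bowl is undisturbed. I centre on y and descend to rim height in front of the bowl.

```bash
python3 -m handwheel '[{"jaw":45,"delta_pos":[-0.002,-0.008,0.04],"turn":0},{"jaw":45,"delta_pos":[-0.002,-0.008,0.08],"turn":0},{"jaw":45,"delta_pos":[-0.002,-0.008,0.12],"turn":0},{"jaw":45,"delta_pos":[-0.002,-0.008,0.16],"turn":0},{"jaw":45,"delta_pos":[-0.002,-0.008,0.2],"turn":0},{"jaw":45,"delta_pos":[-0.002,-0.008,0.23],"turn":0},{"jaw":45,"delta_pos":[-0.002,-0.008,0.23],"turn":0},{"jaw":45,"delta_pos":[-0.002,-0.008,0.23],"turn":0}]'; python3 - <<'E'
from h import *
t=camera('top')[:,:,::-1];s=camera('scene')[:,:,::-1]
cv2.imwrite('pics/s2.png',np.hstack([cv2.resize(s[215:375,210:370],(400,400)),cv2.resize(t[150:310,160:320],(400,400))]))
print(get_obs()['position'],get_obs()['ft_force'],get_obs()['joint_pos'])
E
```

```text
clock: 2.7
position: [0.393, 0.1258, 0.0302]
ee_rot: [1.0, 0.003, -0.002, -0.0]
ft_force: [0.5, -0.1, -0.2]
grip_width: 0.523
[0.39526802 0.12651731 0.03245928] [0.32285176 0.39305231 0.95544504] [ 0.3659149   0.18841491 -0.81882726  2.16126811  0.18285981  0.8570827
 -2.12871631]
```

View pics/s2.png

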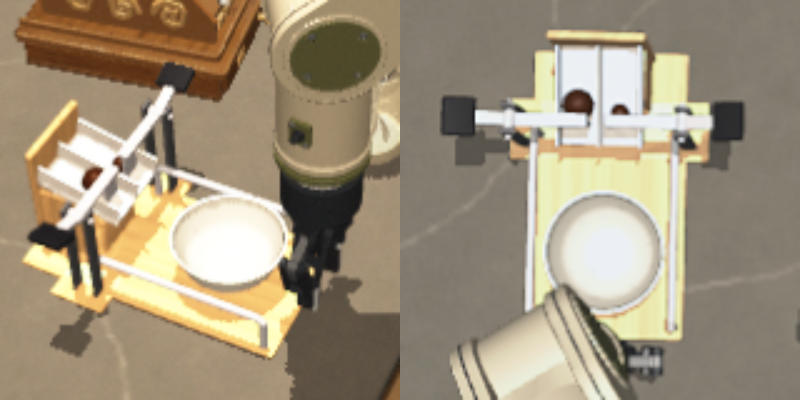

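```bash
python3 -m handwheel '[{"jaw":45,"delta_pos":[0.012,0,0],"turn":0},{"jaw":45,"delta_pos":[0.024,0,0],"turn":0},{"jaw":45,"delta_pos":[0.030,0,0],"turn":0},{"jaw":45,"delta_pos":[0.035,0,0],"turn":0},{"jaw":45,"delta_pos":[0.04,0,0],"turn":0},{"jaw":45,"delta_pos":[0.045,0,0],"turn":0},{"jaw":45,"delta_pos":[0.05,0,0],"turn":0},{"jaw":45,"delta_pos":[0.055,0,0],"turn":0},{"jaw":45,"delta_pos":[0.06,0,0],"turn":0},{"jaw":45,"delta_pos":[0.06,0,0],"turn":0}]'; python3 - <<'E'
from h import *
t=camera('top')[:,:,::-1];s=camera('scene')[:,:,::-1]
cv2.imwrite('pics/s3.png',np.hstack([cv2.resize(s[215:375,210:370],(400,400)),cv2.resize(t[150:310,160:320],(400,400))]))
print(get_obs()['position'],get_obs()['ft_force'],get_obs()['joint_pos'])
E
```

```text
clock: 3.63
position: [0.4549, 0.1272, 0.0308]
ee_rot: [1.0, 0.004, 0.0, -0.0]
ft_force: [-0.9, -0.1, -0.5]
grip_width: 0.524
[0.45406492 0.12723072 0.03063741] [-0.20762319  0.78185129 -0.00616144] [ 0.32589176  0.31978697 -0.76598778  2.02858771  0.28207034  0.89814565
 -2.15605553]
```

View pics/s3.png

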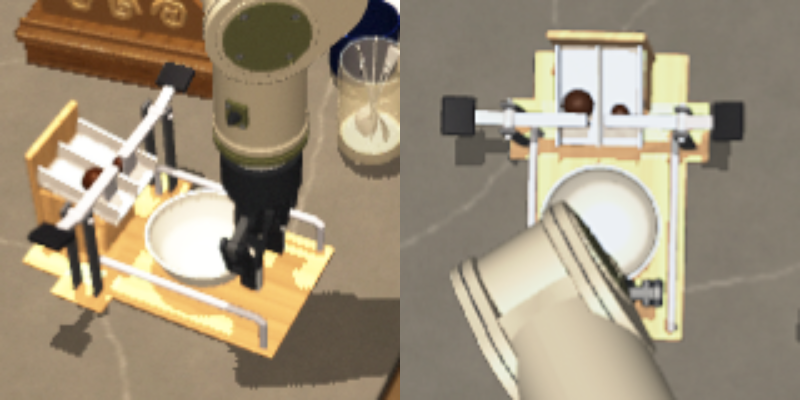

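The bowl moved about 27 mm forward, staying level between the rails. I continue, with the last part slow.

```bash
python3 -m handwheel '[{"jaw":45,"delta_pos":[0.005,0,0],"turn":0},{"jaw":45,"delta_pos":[0.01,0,0],"turn":0},{"jaw":45,"delta_pos":[0.014,0,0],"turn":0},{"jaw":45,"delta_pos":[0.018,0,0],"turn":0},{"jaw":45,"delta_pos":[0.022,0,0],"turn":0},{"jaw":45,"delta_pos":[0.026,0,0],"turn":0},{"jaw":45,"delta_pos":[0.029,0,0],"turn":0},{"jaw":45,"delta_pos":[0.032,0,0],"turn":0},{"jaw":45,"delta_pos":[0.034,0,0],"turn":0},{"jaw":45,"delta_pos":[0.034,0,0],"turn":0}]'
python3 -m handwheel '[{"jaw":45,"delta_pos":[0.001,0,0],"turn":0},{"jaw":45,"delta_pos":[0.002,0,0],"turn":0},{"jaw":45,"delta_pos":[0.003,0,0],"turn":0},{"jaw":45,"delta_pos":[0.004,0,0],"turn":0}]'
 python3 - <<'E'
from h import *
t=camera('top')[:,:,::-1];s=camera('scene')[:,:,::-1]
cv2.imwrite('pics/s4.png',np.hstack([cv2.resize(s[215:375,210:370],(400,400)),cv2.resize(t[150:310,160:320],(400,400))]))
print(get_obs()['position'],get_obs()['ft_force'])
E
```

```text
clock: 4.57
position: [0.4883, 0.1273, 0.0307]
ee_rot: [1.0, 0.004, 0.0, -0.0]
ft_force: [-1.4, -0.3, -0.9]
grip_width: 0.528
clock: 4.9
position: [0.4919, 0.1274, 0.0307]
ee_rot: [1.0, 0.004, 0.0, 0.0]
ft_force: [-1.3, 0.0, -0.0]
grip_width: 0.526
[0.49200464 0.12733524 0.03073276] [-0.5025468  -0.29224118 -0.62262655]
```

View pics/s4.png

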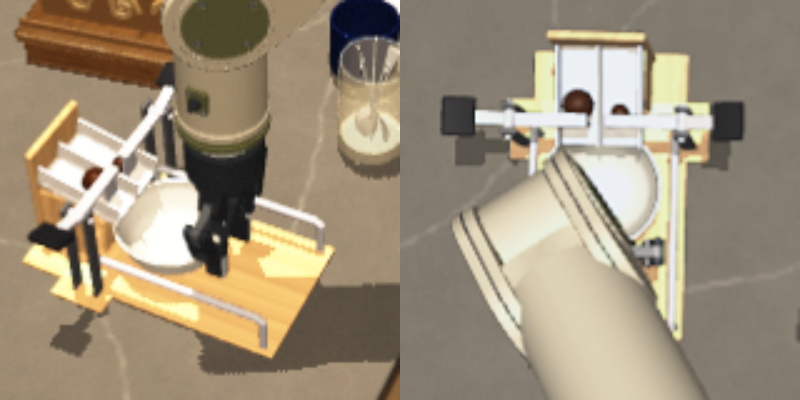

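The bowl's front rim now reaches about to the lip, and the force is still near zero. I creep on in 1 mm steps, watching the force.

```bash

python3 -m handwheel '[{"jaw":45,"delta_pos":[0.001,0,0],"turn":0},{"jaw":45,"delta_pos":[0.002,0,0],"turn":0}]' | grep -E "pos|ft"
python3 -m handwheel '[{"jaw":45,"delta_pos":[0.001,0,0],"turn":0},{"jaw":45,"delta_pos":[0.002,0,0],"turn":0}]' | grep -E "pos|ft"
```

```text
position: [0.4939, 0.1273, 0.0307]
ft_force: [-1.2, -1.5, -0.2]
position: [0.496, 0.1274, 0.0307]
ft_force: [-0.5, -0.1, -1.0]
```

```bash

python3 -m handwheel '[{"jaw":45,"delta_pos":[0.001,0,0],"turn":0},{"jaw":45,"delta_pos":[0.001,0,0],"turn":0}]' | grep -E "pos|ft"
```

```text
position: [0.4971, 0.1274, 0.0307]
ft_force: [-1.2, 0.1, 0.1]
```

```bash

python3 -m handwheel '[{"jaw":45,"delta_pos":[0.001,0,0],"turn":0},{"jaw":45,"delta_pos":[0.001,0,0],"turn":0}]' | grep -E "pos|ft"
python3 -m handwheel '[{"jaw":45,"delta_pos":[0.001,0,0],"turn":0},{"jaw":45,"delta_pos":[0.001,0,0],"turn":0}]' | grep -E "pos|ft"
```

```text
position: [0.498, 0.1274, 0.0307]
ft_force: [-1.0, -0.4, 0.5]
position: [0.4987, 0.1274, 0.0306]
ft_force: [-1.3, 0.0, 0.5]
```

```bash
python3 - <<'E'
from h import *
t=camera('top')[:,:,::-1];s=camera('scene')[:,:,::-1]
cv2.imwrite('pics/s5.png',np.hstack([cv2.resize(s[235:335,220:320],(400,400)),cv2.resize(t[180:280,190:290],(400,400))]))
print(get_obs()['position'],get_obs()['ft_force'])
E
```

```text
[0.4986919  0.12742265 0.03061835] [-2.51374321 -0.03341825 -1.01321718]
```

View pics/s5.png

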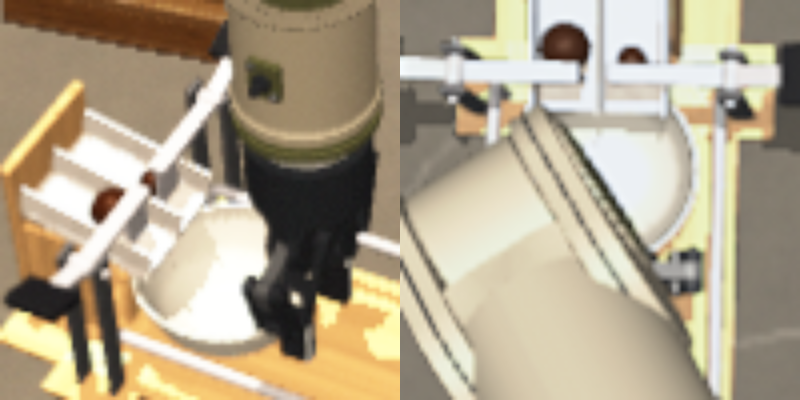

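```bash

python3 -m handwheel '[{"jaw":45,"delta_pos":[0.001,0,0],"turn":0},{"jaw":45,"delta_pos":[0.001,0,0],"turn":0}]' | grep -E "pos|ft"
python3 -m handwheel '[{"jaw":45,"delta_pos":[0.001,0,0],"turn":0},{"jaw":45,"delta_pos":[0.001,0,0],"turn":0}]' | grep -E "pos|ft"; python3 -c "
from workcell import *
o=get_obs();print(o['position'],o['ft_force'],o['torque'])"
```

```text
position: [0.4992, 0.1275, 0.0305]
ft_force: [-4.7, 0.1, 2.1]
position: [0.4995, 0.1275, 0.0304]
ft_force: [-9.0, 0.1, 4.1]
[0.49948352 0.12754265 0.03035718] [-9.00371764  0.08539587  4.06536603] [-0.00345084  1.63857458  0.05619284]
```

The force rises to 9 N with no further motion, so the bowl is against the stop. I back off gently, raise, then check.

```bash

python3 -m handwheel '[{"jaw":45,"delta_pos":[-0.002,0,0],"turn":0},{"jaw":45,"delta_pos":[-0.005,0,0],"turn":0},{"jaw":45,"delta_pos":[-0.015,0,0],"turn":0},{"jaw":45,"delta_pos":[-0.04,0,0],"turn":0},{"jaw":45,"delta_pos":[-0.07,0,0],"turn":0},{"jaw":20,"delta_pos":[-0.08,0,-0.03],"turn":0},{"jaw":0,"delta_pos":[-0.08,0,-0.07],"turn":0},{"jaw":0,"delta_pos":[-0.08,0,-0.11],"turn":0},{"jaw":0,"delta_pos":[-0.08,0,-0.15],"turn":0},{"jaw":0,"delta_pos":[-0.08,0,-0.19],"turn":0}]'
python3 - <<'E'
from h import *
t=camera('top')[:,:,::-1];s=camera('scene')[:,:,::-1]
cv2.imwrite('pics/s6.png',np.hstack([cv2.resize(s[235:335,220:320],(400,400)),cv2.resize(t[180:280,190:290],(400,400))]))
print(get_obs()['position'],get_obs()['ft_force'],get_obs()['joint_pos'])
E
```

```text
clock: 7.1
position: [0.42, 0.127, 0.2227]
ee_rot: [1.0, 0.004, 0.001, 0.0]
ft_force: [2.4, -0.3, 0.0]
grip_width: 0.001
[0.4232911  0.12784624 0.22651225] [ 0.51697878  0.65389732 -0.85332002] [ 0.47436163 -0.05347757 -0.83085939  1.89146673 -0.03721255  1.27683256
 -1.90888199]
```

View pics/s6.png

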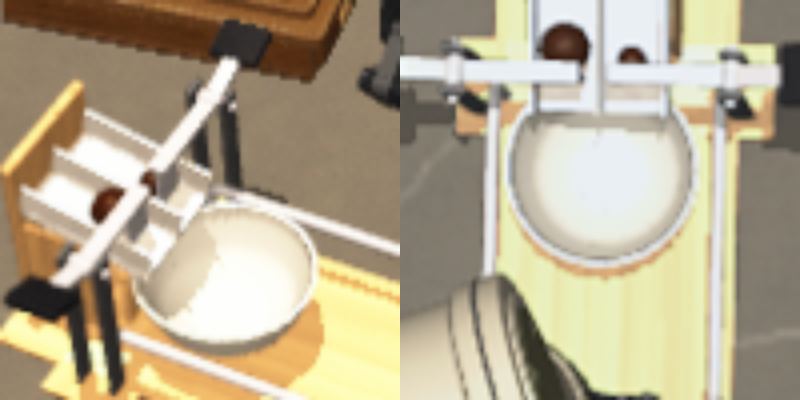

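```bash
python3 - <<'E'
from h import *
P=lambda x,y:plane('top',(190+x/4-.4,180+y/4-.4),.058)
print(P(602.5-400,264),P(108,175),P(297,175),P(202.5,169.5))
E
```

```text
[0.50637028 0.12530931 0.058     ] [0.55834168 0.18290773 0.058     ] [0.56076922 0.07054848 0.058     ] [0.56285025 0.12691402 0.058     ]
```

The bowl centre measures (0.563, 0.127) against home at (0.5625, 0.126), so it is home. Now I move above the left pad (0.6135, 0.249).

```bash

python3 -m handwheel '[{"jaw":0,"delta_pos":[0,0,-0.02],"turn":0},{"jaw":0,"delta_pos":[0.191,-0.121,-0.02],"turn":0},{"jaw":0,"delta_pos":[0.191,-0.121,-0.02],"turn":0},{"jaw":0,"delta_pos":[0.191,-0.121,-0.02],"turn":0},{"jaw":0,"delta_pos":[0.191,-0.121,-0.02],"turn":0},{"jaw":0,"delta_pos":[0.191,-0.121,-0.02],"turn":0},{"jaw":0,"delta_pos":[0.191,-0.121,-0.02],"turn":0},{"jaw":0,"delta_pos":[0.191,-0.121,0.0],"turn":0},{"jaw":0,"delta_pos":[0.191,-0.121,0.03],"turn":0},{"jaw":0,"delta_pos":[0.191,-0.121,0.03],"turn":0}]'
python3 - <<'E'
from h import *
t=camera('top')[:,:,::-1];s=camera('scene')[:,:,::-1]
cv2.imwrite('pics/s7.png',np.hstack([cv2.resize(s[195:355,180:340],(400,400)),cv2.resize(t[130:290,120:280],(400,400))]))
o=get_obs();print(o['position'],o['ft_force'],o['joint_pos'],o['ee_rot'])
E
```

```text
clock: 8.03
position: [0.6087, 0.2483, 0.1847]
ee_rot: [1.0, 0.004, -0.003, 0.001]
ft_force: [-0.4, -0.6, -1.2]
grip_width: -0.001
[0.61027719 0.24883271 0.19036099] [-0.49200634 -0.1838292   1.03732177] [ 0.11201405  0.561623   -0.82613996  1.38048847  0.41027235  1.37702667
 -2.27841047] [ 9.99992461e-01  3.77487464e-03 -7.97249873e-04  4.38344207e-04]
```

View pics/s7.png

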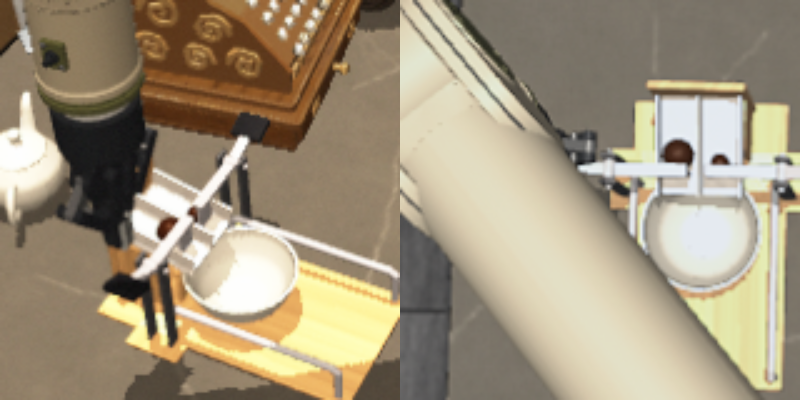

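```bash

python3 -m handwheel '[{"jaw":0,"delta_pos":[0.003,0,0.02],"turn":0},{"jaw":0,"delta_pos":[0.003,0,0.04],"turn":0},{"jaw":0,"delta_pos":[0.003,0,0.05],"turn":0},{"jaw":0,"delta_pos":[0.003,0,0.05],"turn":0}]'
python3 - <<'E'
from h import *
s=camera('scene')[:,:,::-1]
cv2.imwrite('pics/s8.png',cv2.resize(s[245:345,190:290],(600,600),interpolation=cv2.INTER_CUBIC))
o=get_obs();print(o['position'],o['ft_force'])
E
```

```text
clock: 8.47
position: [0.6135, 0.2486, 0.1401]
ee_rot: [1.0, 0.004, -0.001, 0.001]
ft_force: [-0.0, 0.1, 0.5]
grip_width: 0.006
[0.61391831 0.24901887 0.14144995] [-0.01860818  0.5492457   0.27956857]
```

View pics/s8.png

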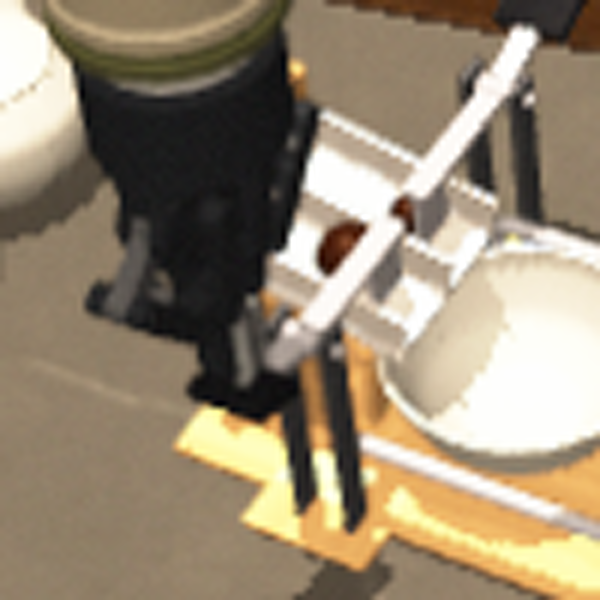

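The closed tips sit just above the left pad, clear of the pivot posts. I press gradually.

```bash

python3 -m handwheel '[{"jaw":0,"delta_pos":[0,0,0.006],"turn":0},{"jaw":0,"delta_pos":[0,0,0.012],"turn":0},{"jaw":0,"delta_pos":[0,0,0.018],"turn":0},{"jaw":0,"delta_pos":[0,0,0.023],"turn":0},{"jaw":0,"delta_pos":[0,0,0.027],"turn":0},{"jaw":0,"delta_pos":[0,0,0.03],"turn":0},{"jaw":0,"delta_pos":[0,0,0.031],"turn":0},{"jaw":0,"delta_pos":[0,0,0.031],"turn":0},{"jaw":0,"delta_pos":[0,0,0.031],"turn":0},{"jaw":0,"delta_pos":[0,0,0.031],"turn":0}]'
python3 - <<'E'
from h import *
s=camera('scene')[:,:,::-1];t=camera('top')[:,:,::-1]
cv2.imwrite('pics/s9.png',np.hstack([cv2.resize(s[245:345,190:290],(400,400)),cv2.resize(t[180:280,180:280],(400,400))]))
o=get_obs();print(o['position'],o['ft_force'])
E
```

```text
clock: 9.35
position: [0.6145, 0.2502, 0.1106]
ee_rot: [1.0, 0.004, 0.001, -0.001]
ft_force: [0.9, 2.5, 6.7]
grip_width: 0.002
[0.61445218 0.25021749 0.11059696] [0.34155314 2.03013152 6.82022561]
```

View pics/s9.png

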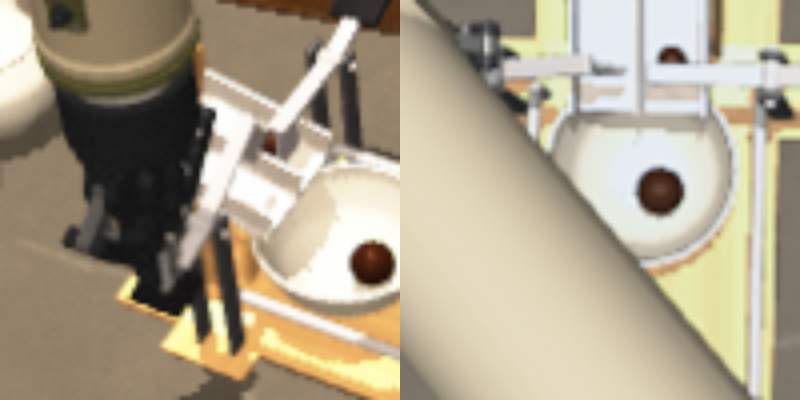

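The big ball is in the bowl at top (660,190) of the mosaic, and the small one is still behind its gate. I hold briefly, then let the lever up slowly and rise.

```bash

python3 -m handwheel '[{"jaw":0,"delta_pos":[0,0,0],"turn":0},{"jaw":0,"delta_pos":[0,0,0],"turn":0},{"jaw":0,"delta_pos":[0,0,-0.005],"turn":0},{"jaw":0,"delta_pos":[0,0,-0.01],"turn":0},{"jaw":0,"delta_pos":[0,0,-0.015],"turn":0},{"jaw":0,"delta_pos":[0,0,-0.02],"turn":0},{"jaw":0,"delta_pos":[0,0,-0.026],"turn":0},{"jaw":0,"delta_pos":[0,0,-0.035],"turn":0},{"jaw":0,"delta_pos":[0,0,-0.06],"turn":0},{"jaw":0,"delta_pos":[0,0,-0.1],"turn":0}]'
python3 -m handwheel '[{"jaw":0,"delta_pos":[-0.04,0,-0.01],"turn":0},{"jaw":0,"delta_pos":[-0.08,0,-0.03],"turn":0},{"jaw":0,"delta_pos":[-0.12,0,-0.03],"turn":0},{"jaw":0,"delta_pos":[-0.16,0,-0.03],"turn":0},{"jaw":0,"delta_pos":[-0.18,0,-0.03],"turn":0},{"jaw":0,"delta_pos":[-0.18,0,-0.03],"turn":0},{"jaw":0,"delta_pos":[-0.18,0,-0.03],"turn":0},{"jaw":0,"delta_pos":[-0.18,0,-0.03],"turn":0}]'
python3 - <<'E'
from h import *
s=camera('scene')[:,:,::-1];t=camera('top')[:,:,::-1]
cv2.imwrite('pics/s10.png',np.hstack([cv2.resize(s[215:345,190:320],(400,400)),cv2.resize(t[170:300,170:300],(400,400))]))
cv2.imwrite('pics/t10.png',t)
o=get_obs();print(o['position'],o['ft_force'])
E
```

```text
clock: 10.28
position: [0.6121, 0.248, 0.207]
ee_rot: [1.0, 0.004, -0.003, 0.001]
ft_force: [0.7, 0.2, 0.2]
grip_width: -0.0
clock: 10.95
position: [0.4345, 0.2476, 0.24]
ee_rot: [1.0, 0.003, 0.0, 0.0]
ft_force: [-0.1, 0.6, -0.8]
grip_width: -0.001
[0.43468806 0.24771618 0.23962609] [-0.73725581 -0.295886    0.55148686]
```

View pics/s10.png

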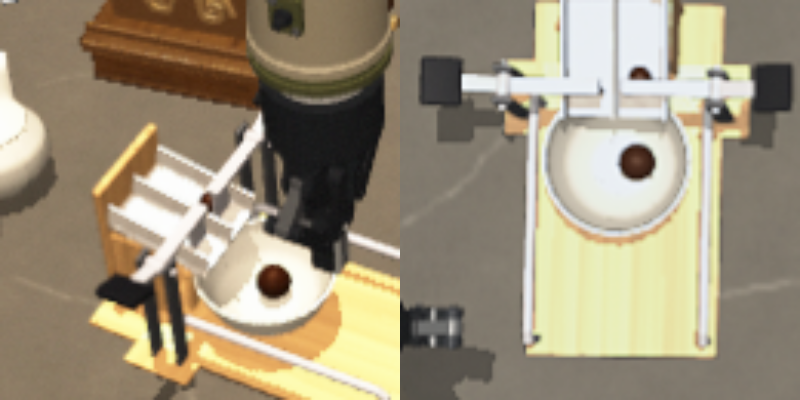

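View pics/t10.png

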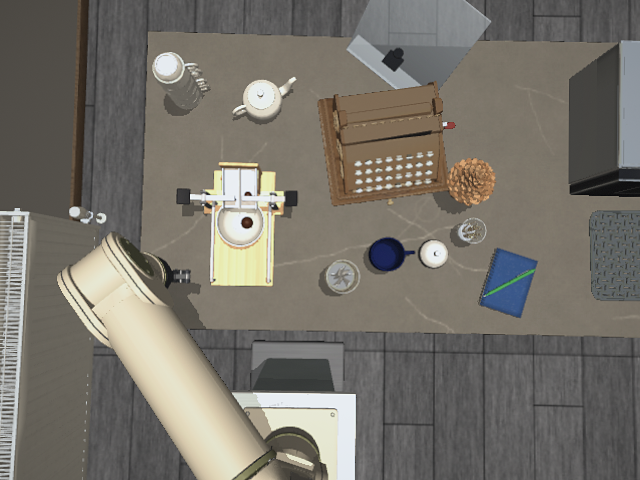

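Checking whether the falling ball nudged the bowl back.

```bash
python3 - <<'E'
from h import *
a=cv2.imread('pics/s6.png')[:,400:]; a=cv2.resize(a,(100,100),interpolation=cv2.INTER_AREA)[:, :,0].astype(int)
ts=[camera('top')[180:280,190:290,2].astype(int) for _ in range(2)]
for c in(47,50,53): 
    print(a[58:75,c]);print(ts[0][58:75,c]);print(ts[1][58:75,c])
E
```

```text
[226 218 195 180 177 171 163 216 206 130 121 154 178 180 179 180 180]
[226 220 194 177 177 173 138 227 222 117 113 155 181 178 178 179 179]
[226 221 195 177 178 174 138 227 223 117 113 155 180 178 178 178 179]
[228 223 207 187 179 171 149 213 212 137 122 140 169 184 184 184 184]
[228 224 209 185 178 174 130 227 226 125 118 136 170 184 183 183 183]
[228 224 209 185 177 175 130 227 225 125 117 136 170 185 183 183 183]
[228 223 210 191 179 171 163 212 198 131 126 162 188 191 191 191 190]
[228 223 211 190 176 172 148 223 210 120 122 166 193 190 190 190 190]
[228 223 211 189 176 172 148 223 210 120 122 166 193 190 190 190 190]
```

The edge profiles match to a small fraction of a pixel, so the bowl has not moved. Everything is at rest and the robot is clear.

```bash
python3 -c "
from workcell import *
print(hand_in(), get_obs()['clock'])"
```

```text
the job is handed in; nothing more can be done
the job is handed in; nothing more can be done
```

The job is done and handed in at about 11 s on the robot's clock. The bowl is home, the big ball is in it, and the small ball is still behind its gate.

- **Bowl:** I pushed it with two slightly opened fingertips, without gripping it, until the force rose to about 9 N against the stop. It then measured (0.563, 0.127) against an expected home of about (0.5625, 0.126).
- **Lever:** The big ball was in the left lane, so I pressed the left pad with the closed fingertips (about 7 N) until the ball had rolled into the bowl. I then let the lever come back up.
- **Last checks:** The rim of the bowl looks the same in the pictures before and after the ball dropped, so it did not move. Both levers look back at rest, and the other things on the counter are where they started. The gripper is clear of everything. No check failed. A rough pixel reading had suggested the bowl shifted by 1–2 mm, but the closer comparison did not bear that out.

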